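# Find the high spot of a lens cell with an indicator on V-blocks

## Task

A lens cell clamped on an arbor runs out of true. Press the indicator's carriage gently down by its black knob until the plunger bears on the cell and the needle stands in the green sector of the dial, then, with the plunger left riding on the cell, turn the arbor in its V-blocks by the spokes to find the cell's high spot (the needle farthest clockwise) and leave it standing under the plunger. Keep the arbor seated, force nothing, keep the needle out of the red, and leave the other things on the bench alone.

Things in the scene. Friction and masses are not known exactly. Their poses are not given: they have to be found in the camera images.
- stand: the runout stand, fixed to the bench: dark steel base plate 210 x 160 x 15 mm with two steel V-blocks and a column of 22 mm diameter, 205 mm high, 85 mm along +x from the origin. Origin: on the bench directly under the plunger and under the middle of the arbor. Its x axis points away from the robot, its y axis runs along the arbor's axis towards the spoked hub, z up. V-blocks at y = -55 and +55 mm, 82 mm high.
- arbor: loose steel arbor (500 g), 12 mm diameter, lying in the V-blocks along its own y axis (the stand's y axis), held only by weight and friction. Origin: on its axis midway between the V-blocks, 70 mm above the bench. Round the origin sits the black lens cell, a ring 52 mm in diameter, 26 mm wide, 120 g, clamped 4 mm out of centre at an angle that is not known and cannot be read from this pose.
- hub (a point): centre of the aluminium hub on the arbor's axis, 110 mm from its middle; hub 32 mm diameter, 20 mm long; axes are the arbor's. Five steel spokes, 9 mm diameter, 72 degrees apart in its x-z plane, end in orange 14 mm balls with centres 50 mm from the axis. One spoke points 0.44 rad from own +z towards own +x. Turning needs 1 to 4 N across a spoke; 8 N down here can tip the arbor. It stays where left.
- knob_top (a point): centre of the flat top of the black knob on the blue carriage (26 mm diameter, 28 mm tall), at x = +30, y = -78 mm of the stand. Pressed down on with about 5 to 12 N, the carriage slides down its column (45 mm of travel in all) and stays where it is left; to raise it the knob can be pinched and lifted.
- dial_face (a point): centre of the indicator's dial, which faces up: aluminium, 66 mm diameter, 18 mm thick, straight above the plunger. The white face has ticks every 0.25 rad of needle, a green sector (2.2 to 3.1 rad) and a red one (from 5.25 rad).
- plunger: the indicator's sprung plunger, a vertical steel rod of 8 mm diameter with a red ball tip of 10 mm diameter. Origin: the lowest point of the tip. It can be pressed 22 mm up into the dial against 0.7 N rising to 1.8 N. Clear of the cell it hangs fully out, 66.6 mm under the dial's face.
- needle (a joint): angle of the black needle on the dial in rad, clockwise seen from above: 0 with the plunger fully out (needle towards the stand's -x), 0.25 rad for each mm that the plunger is pressed in, 5.5 with the plunger fully in.
- tube_rack: bystander: blue rack of capped tubes, 70 x 200 x 75 mm, origin under its centre
- slide_box: bystander: green slide box, 95 x 170 x 35 mm, origin under its centre
- wipe_jar: bystander: jar, 64 mm diameter, 85 mm tall, origin under its centre
- reservoir: bystander: open blue reservoir, 70 x 100 x 45 mm, origin under its centre
- driver: bystander: screwdriver lying on the bench, about 200 mm long
- cell_tray: bystander: white tray, 110 x 170 x 22 mm, with two spare lens cells in it, origin under its centre

How it is judged (in metres and radians):
On the way:
1. the plunger bears on the cell and the needle stands in the green sector (value of joint needle between 2.15 and 3.15 rad and contact force between plunger and arbor above 0.3 N), for 0.3 s.
At the end, for the whole second after the job is handed in: The cell's high spot stands under the plunger (the tip within 0.25 mm of its highest, which is within about 20 degrees of turn), the plunger still bears on the cell with the needle short of the red, and the arbor lies at rest, seated in both V-blocks (height (world z) of plunger above 0.0994 m and contact force between plunger and arbor above 0.3 N and value of joint needle below 5.3 rad and z of arbor in the frame of stand below 0.0715 m and angle between the y axis of arbor and the y axis of stand, either way round below 0.03 rad and angular speed of arbor below 0.1 rad/s); the robot touches nothing.
It fails at once if the needle is driven deep into the red (over 5.35 rad) (value of joint needle above 5.35 rad).
It fails at once if the robot pushes the arbor or its spokes with more than 15 N (contact force between any of the arm, the fingers and arbor above 15 N).
It fails at once if the robot pushes the carriage, dial or plunger with more than 25 N (contact force between any of the arm, the fingers and stand above 25 N).
It fails at once if the arbor is lifted or tipped out of its V-blocks (its middle moves over 6 mm) (distance of arbor from where it was at the start of the episode above 0.006 m).
It fails at once if a bystander is moved by more than 15 mm (distance of any of tube_rack, slide_box, wipe_jar, reservoir, driver, cell_tray from where it was at the start of the episode above 0.015 m).
It also fails if it takes over 67 s, if anything falls off the work surface, if the arm or the gripper's body presses on something with over 40 N, if the wrist force passes 120 N, or if a joint passes its speed limit or range.

## Robot

A 6-joint arm with a two-finger parallel gripper is mounted at the origin on the work surface. World frame = base frame: x ahead of the robot, y to its left, z up, the work surface at z = 0. Lengths are in m, angles in degrees, forces in N, time in s.
With the tool pointing down it reaches from about 0.3 to 0.75 m from the base axis. Payload 8.5 kg.
Tool frame: the origin (TCP) lies on the centre line of the jaws, within the pads' length; the fingertips stand 14 mm ahead of it and the grasp point (between the pads) lies 5 mm behind it; z points along the fingers, x is the direction in which the jaws open and shut, and the axes are right-handed (so a half turn about z gives the same grasp; the last joint's range is limited). The gripper opens to 85 mm and grips with 20 to 120 N. Pads are 22 mm wide; open, the fingers measure 114 mm over their backs; the gripper's body (76 mm by 85 mm) begins 54 mm behind the grasp point. The pads swing forward as they close: fully open they stand 13 mm farther back than shut.
Start: joints at [60.946, 21.807, 74.336, -0, 83.858, -12.336], TCP at [0.158, 0.527, 0.245] pointing down, gripper open.
Joint ranges: [-178.18, 178.18], [-50.72, 133.34], [12.68, 142.11], [-81.47, 261.47], [9.98, 163.14], [-165.26, 165.26]. Speed limits (degrees/s): [136.94, 136.94, 180, 180, 180, 180].

## Interface

Orientations are given as a 3x3 rotation matrix whose columns are the frame's x, y, z axes.
In Python, from rig import * gives the robot as it stands.
- The arm moves only by the shell command python3 -m crank 'ROWS' [FORCE]. ROWS is JSON, one flat list of numbers, 7 for each row, row after row: the turn, a rotation vector about the world's x, y, z in rad, then the shift along the world's x, y, z in m, then the opening in per cent of the stroke, from 0 (shut) to 100 (fully open). A call has 1 to 20 rows; each row shifts and turns the commanded pose from where the row before left it; what a row does not reach is not made up. A row lasts 1/10 s, in which the tool goes at most 50 mm and 8.59 degrees, less where a joint would pass 70% of its speed; a pose out of reach is approached as far as the arm can. A call is refused whole if a number of a shift passes 0.05 or a number of a turn 0.15, either way. A call with a gripper value outside its range is refused whole. The fingers move at their own pace and stop on an object; FORCE is the grip in N (left out, the last holds). Time passes only in rows, so rows that do not move let the fingers close. It gives the time, the measured TCP pose, the force and the opening at its end, in the units of the state.
- observe(): the state, without advancing time (a new reading comes with each control period).
- get_image(name): name is "scene" or "top"; returns a dict with "frame" (480x640x3 uint8, red, green, blue), "fov_y" (degrees; the focal length in pixels is half the picture's height over the tangent of half this angle, whatever the lens; pixels are square), "cx", "cy" (the principal point, pixels), "world_to_cam" (4x4, takes a point from world to camera coordinates). Camera axes: x right, y up, looking along -z (the intrinsics and any distortion apply to the point x, -y, -z); pixel columns grow to the right and rows downward; lengths in m; the calibration is good to about 2 mm. A picture is of the moment at which its call begins. There is no depth.
- close_job(): hands the job in, once; it reports no verdict.
The state is a dict: "time_s": time; "q": joint angles; "qvel": joint speeds; "joint_efforts": joint torques, N m; "position": TCP position; "tool_rot": TCP orientation; "ft_force": force on the tool from outside, world axes, zero at the start; "wrist_torque": the same for the moment, N m; "grip_width": finger opening in m.
Only numpy, scipy, OpenCV 4.12 (cv2) and the standard library are available. Lean on these libraries where they do the work, as an engineer would, in place of code of your own. Each camera call takes 0.05 s, during which the arm holds its last target. There are 200 camera calls.

## Working session

There is one attempt and no reset: what is moved stays moved. The work goes in short steps, Python scripts to look and compute and a shell command to move; the robot and the scene stay as the last step left them, time stands still between calls to the robot, and variables do not carry over. Pictures are saved under pics/ and viewed, about 8 in all and at most 12, crops included, and the job is handed in when it is done.

```bash
ls; mkdir -p pics
python3 - <<'E'
from rig import *
import cv2,numpy as np
for n in("scene","top"):
    g=get_image(n); cv2.imwrite(f"pics/{n}0.png",g["frame"][:,:,::-1]); print(n,{k:(v if k!="world_to_cam" else np.round(v,4).tolist()) for k,v in g.items() if k!="frame"})
a=cv2.imread("pics/scene0.png");b=cv2.imread("pics/top0.png")
o=observe();print(o["time_s"],o["position"],o["tool_rot"],o["ft_force"],o["grip_width"])
E
```

```text
pics
scene {'fov_y': 52.710961974654516, 'cx': 323.04323109708463, 'cy': 244.06899933805306, 'world_to_cam': [[-0.5731, 0.8194, 0.0108, 0.3054], [-0.5125, -0.3687, 0.7755, 0.1619], [0.6394, 0.4389, 0.6313, -1.6125], [0.0, 0.0, 0.0, 1.0]]}
top {'fov_y': 54.57407194766054, 'cx': 317.3771788694036, 'cy': 247.2279287736602, 'world_to_cam': [[0.022, -0.9996, -0.0162, -0.0009], [0.9961, 0.0205, 0.0861, -0.5341], [-0.0858, -0.018, 0.9962, -1.2958], [0.0, 0.0, 0.0, 1.0]]}
0.1 [0.15810911 0.52652275 0.24477561] [[ 2.87658696e-01  9.57732785e-01 -6.22869555e-04]
 [ 9.57732114e-01 -2.87659251e-01 -1.16295517e-03]
 [-1.29297449e-03 -2.62008007e-04 -9.99999130e-01]] [-0.59492757  0.09381904 -0.06795599] 0.08551567365247288
```

View pics/scene0.png

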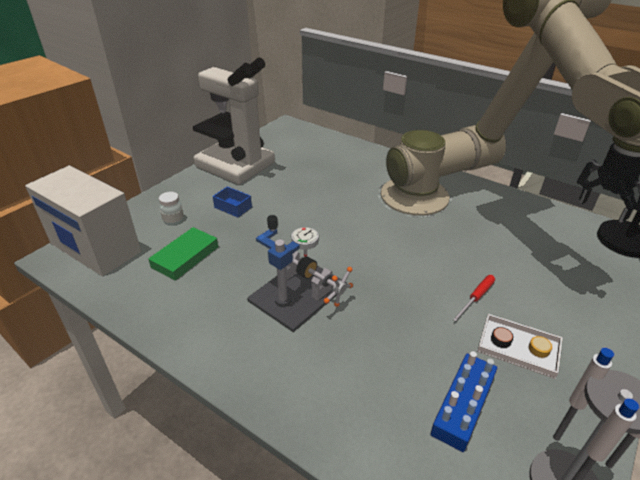

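View pics/top0.png

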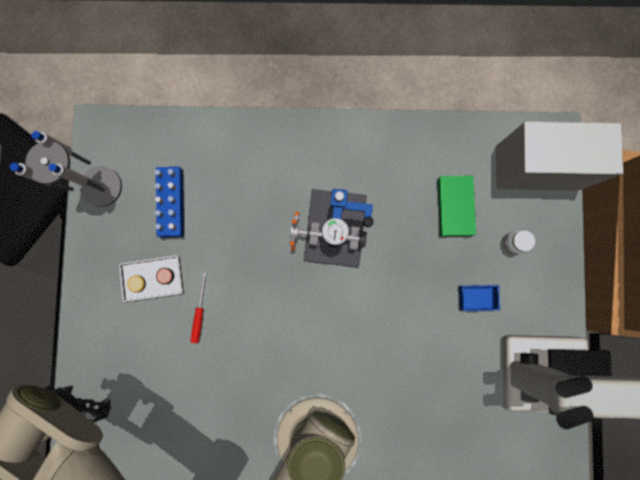

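The scene view shows the stand near (290,280), with the dial at (305,236) and the knob at (272,222). In the top view the dial is at (335,231), the knob near (366,210) and the spokes near (295,230). Next I zoom both into one picture.

```bash
cat > h.py <<'E'
import numpy as np,cv2
from rig import *
def cam(g):
    f=240/np.tan(np.radians(g["fov_y"]/2)); return f,g["cx"],g["cy"],np.array(g["world_to_cam"])
def ray(c,uv):
    f,cx,cy,T=c; R=T[:3,:3]; d=R.T@np.array([(uv[0]-cx)/f,-(uv[1]-cy)/f,-1]); return -R.T@T[:3,3],d/np.linalg.norm(d)
def onz(c,uv,z):
    o,d=ray(c,uv); return o+d*(z-o[2])/d[2]
def tri(c1,u1,c2,u2):
    o1,d1=ray(c1,u1);o2,d2=ray(c2,u2)
    s=np.linalg.lstsq(np.stack([d1,-d2],1),o2-o1,rcond=None)[0]
    a,b=o1+s[0]*d1,o2+s[1]*d2; return (a+b)/2,np.linalg.norm(a-b)
def proj(c,p):
    f,cx,cy,T=c; q=T[:3,:3]@np.asarray(p)+T[:3,3]; return np.array([cx+f*q[0]/-q[2],cy-f*q[1]/-q[2]])
def crop(g,u0,v0,w,h,k): return cv2.resize(g["frame"][v0:v0+h,u0:u0+w,::-1],None,fx=k,fy=k,interpolation=cv2.INTER_CUBIC)
E
python3 - <<'E'
from h import *
s=get_image("scene");t=get_image("top")
a=crop(s,242,205,120,130,6.5)[:,:];b=crop(t,280,180,100,95,6.5)
a=cv2.resize(a,(400*1,433));a=crop(s,245,208,110,120,3.6);b=crop(t,282,183,100,90,4)
H=max(a.shape[0],b.shape[0]);o=np.zeros((H,a.shape[1]+b.shape[1],3),np.uint8);o[:a.shape[0],:a.shape[1]]=a;o[:b.shape[0],a.shape[1]:]=b;cv2.imwrite("pics/z1.png",o);print(a.shape,b.shape)
cs,ct=cam(s),cam(t)
# dial white centre, orange balls
for n,g,c,box in(("s",s,cs,(245,208,355,328)),("t",t,ct,(282,183,382,273))):
    x0,y0,x1,y1=box;f=g["frame"][y0:y1,x0:x1];hsv=cv2.cvtColor(f,cv2.COLOR_RGB2HSV)
    for nm,m in(("orange",cv2.inRange(hsv,(3,130,90),(18,255,255))),("blue",cv2.inRange(hsv,(100,120,40),(125,255,255))),("white",cv2.inRange(hsv,(0,0,190),(180,45,255))),("dark",cv2.inRange(hsv,(0,0,0),(180,255,45)))):
        k,_,st,ce=cv2.connectedComponentsWithStats(m)
        print(n,nm,[(np.round(ce[i]+[x0,y0],1).tolist(),st[i,2:].tolist()) for i in range(1,k) if st[i,4]>4])
E
```

```text
(432, 396, 3) (360, 400, 3)
s orange [([312.4, 264.2], [4, 4, 8]), ([349.2, 268.7], [5, 5, 18]), ([307.4, 274.4], [4, 4, 8]), ([334.2, 277.9], [6, 5, 25]), ([350.8, 284.1], [4, 4, 9]), ([326.0, 299.9], [6, 6, 25]), ([336.2, 304.0], [5, 3, 12])]
s blue [([246.1, 209.1], [4, 4, 7]), ([274.8, 245.1], [42, 34, 389]), ([276.5, 263.4], [7, 8, 22])]
s white [([295.7, 233.7], [9, 13, 47]), ([307.8, 234.8], [19, 15, 122])]
s dark [([272.0, 222.9], [9, 12, 83]), ([302.9, 266.1], [16, 22, 159]), ([289.2, 301.8], [3, 4, 5]), ([298.5, 325.3], [6, 5, 6])]
t orange [([296.5, 213.2], [4, 3, 10]), ([293.9, 221.3], [5, 5, 18]), ([292.1, 244.5], [5, 9, 28])]
t blue [([347.9, 205.5], [41, 29, 530])]
t white [([339.1, 195.1], [7, 7, 39]), ([334.9, 231.1], [25, 24, 335]), ([293.5, 230.8], [6, 4, 17])]
t dark [([330.4, 209.7], [3, 6, 10]), ([363.8, 223.7], [8, 6, 18]), ([361.6, 233.0], [6, 7, 23]), ([322.6, 240.8], [3, 4, 5]), ([322.0, 245.1], [3, 5, 7]), ([331.8, 247.3], [16, 11, 53]), ([359.5, 245.8], [3, 5, 8])]
```

View pics/z1.png

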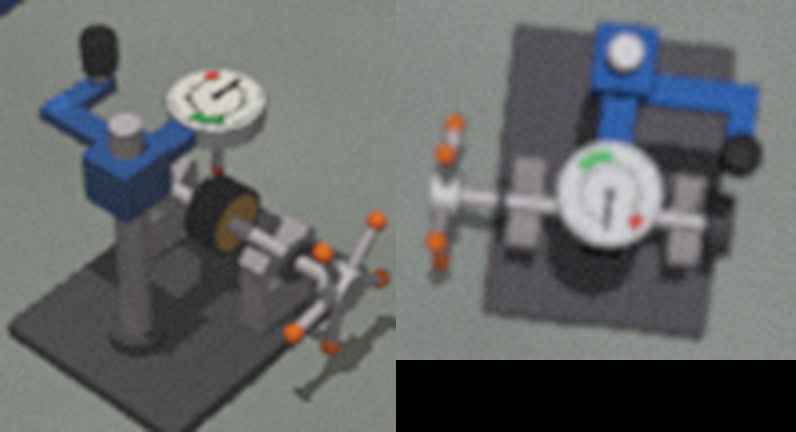

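The zoom shows the dial face at scene (304.7,235.2) and top (335.2,231.7), and the knob top at scene (272.2,217.5) and top (368,221.7). Five spoke balls are visible. The needle reads zero (towards the robot) and the plunger is just clear of the cell.

Run:
```python
from h import *
s=get_image("scene");t=get_image("top");cs,ct=cam(s),cam(t)
for n,a,b in(("dial",(304.7,235.2),(335.2,231.7)),("knob",(272.2,217.5),(368,221.7)),("col",(280,241.7),(339.3,195.5)),("hub",(340.5,286),(294.2,231.2))):
    print(n,*[np.round(x,4) for x in tri(cs,a,ct,b)])
# stand corners (base top z=.015) from top crop
P=[onz(ct,((x-396)/4+282,y/4+183),.015) for x,y in((514,24),(735,47),(704,337),(484,310))]
P=np.array(P);print(np.round(P,4),P.mean(0))
d=onz(ct,(335.2,231.7),.17);c=onz(ct,(339.3,195.5),.205);print(d,c,np.linalg.norm((c-d)[:2]))
h=onz(ct,(294.2,231.2),.086);print(h)
# balls
yaw=[np.arctan2(*(P[i]-P[j])[[1,0]]) for i,j in((0,3),(1,2))]+[np.arctan2(*(P[0]-P[1])[[1,0]])-np.pi/2,np.arctan2(*(P[3]-P[2])[[1,0]])-np.pi/2]
print("yaw",np.degrees(yaw))
th=np.mean(yaw);ex=np.array([np.cos(th),np.sin(th),0]);ey=np.array([-ex[1],ex[0],0])
O=np.array([d[0],d[1],0]); print("knob in stand",[(tri(cs,(272.2,217.5),ct,(368,221.7))[0]-O)@e for e in(ex,ey)],"hub",[(h-O)@e for e in(ex,ey)],"col",[(c-O)@e for e in(ex,ey)])
H=O+ey*.110+[0,0,.07]
for k in range(5):
    a=.44+k*2*np.pi/5; p=H+.05*(ex*np.sin(a)+np.array([0,0,1])*np.cos(a)); print(k,np.round(p,4),np.round(proj(cs,p),1),np.round(proj(ct,p),1))
```

```text
dial [ 0.5613 -0.0362  0.1724] 0.0001
knob [ 0.5839 -0.1156  0.2042] 0.0003
col [ 0.6465 -0.0429  0.2052] 0.0027
hub [0.5714 0.0753 0.0745] 0.0032
[[ 0.7029  0.0313  0.015 ]
 [ 0.6891 -0.128   0.015 ]
 [ 0.4801 -0.1087  0.015 ]
 [ 0.496   0.0479  0.015 ]] [ 0.59202648 -0.03936584  0.015     ]
[ 0.56162315 -0.03626088  0.17      ] [ 0.64737439 -0.0439882   0.205     ] 0.08609870193342818
[0.5708898  0.07310781 0.086     ]
yaw [-4.58423946 -5.26956658 -4.96186183 -5.79203286]
knob in stand [np.float64(0.02927902966917839), np.float64(-0.07701453109027549)] hub [np.float64(-0.0005917604569748124), np.float64(0.10975896524584956)] col [np.float64(0.08609870183624108), np.float64(4.090888374687178e-06)]
0 [0.5927 0.0714 0.1152] [334.  277.9] [294.3 221.7]
1 [0.6209 0.0688 0.0637] [325.9 300. ] [296.7 214.2]
2 [0.5808 0.0725 0.0209] [336.1 303.3] [296.  230.5]
3 [0.5279 0.0772 0.0459] [349.7 284.6] [293.3 248.2]
4 [0.5352 0.0766 0.1042] [348.9 268.8] [292.1 243.7]
```

Everything agrees with the given sizes (knob (29,-77) mm, hub y 110 mm, balls within about 1 px). The stand origin is (0.5616,-0.0362) with yaw -5.15°. I move above the knob with the gripper shut.

```bash
python3 -m crank '[0,0,0,0.0237,-0.0357,0,0, 0,0,0,0.0237,-0.0357,0,0, 0,0,0,0.0237,-0.0357,0,0, 0,0,0,0.0237,-0.0357,0,0, 0,0,0,0.0237,-0.0357,0,0, 0,0,0,0.0237,-0.0357,0,0, 0,0,0,0.0237,-0.0357,0,0, 0,0,0,0.0237,-0.0357,0,0, 0,0,0,0.0237,-0.0357,0,0, 0,0,0,0.0237,-0.0357,0,0, 0,0,0,0.0237,-0.0357,0,0, 0,0,0,0.0237,-0.0357,0,0, 0,0,0,0.0237,-0.0357,0,0, 0,0,0,0.0237,-0.0357,0,0, 0,0,0,0.0237,-0.0357,0,0, 0,0,0,0.0237,-0.0357,0,0, 0,0,0,0.0237,-0.0357,0,0, 0,0,0,0.0237,-0.0357,0,0, 0,0,0,0,0,0,0, 0,0,0,0,0,0,0]' 40
```

```text
time_s: 2.3
position: [0.5848, -0.1164, 0.2447]
tool_rot: [[0.289, 0.957, -0.001], [0.957, -0.289, 0.001], [0.0, -0.001, -1.0]]
ft_force: [-1.1, 0.1, 0.3]
grip_width: 0.0002
```

```bash
python3 -m crank '[0,0,0,-0.001,0.001,-0.006,0, 0,0,0,0,0,-0.006,0, 0,0,0,0,0,-0.005,0, 0,0,0,0,0,-0.003,0, 0,0,0,0,0,-0.0015,0, 0,0,0,0,0,-0.0015,0, 0,0,0,0,0,-0.0015,0, 0,0,0,0,0,-0.0015,0, 0,0,0,0,0,-0.0015,0, 0,0,0,0,0,-0.0015,0]'
```

```text
time_s: 3.3
position: [0.5839, -0.1149, 0.2168]
tool_rot: [[0.288, 0.958, 0.001], [0.958, -0.288, -0.0], [-0.0, 0.001, -1.0]]
ft_force: [-1.3, 0.2, 4.5]
grip_width: 0.0
```

```bash
python3 -m crank '[0,0,0,0,0,-0.001,0, 0,0,0,0,0,-0.001,0, 0,0,0,0,0,-0.001,0, 0,0,0,0,0,-0.001,0]'; python3 -m crank '[0,0,0,0,0,-0.001,0, 0,0,0,0,0,-0.001,0, 0,0,0,0,0,-0.001,0, 0,0,0,0,0,-0.001,0, 0,0,0,0,0,-0.001,0]'
```

```text
time_s: 3.7
position: [0.5839, -0.1149, 0.2123]
tool_rot: [[0.288, 0.958, 0.0], [0.958, -0.288, -0.0], [-0.0, 0.0, -1.0]]
ft_force: [-0.5, 0.7, 4.4]
grip_width: -0.0002
time_s: 4.2
position: [0.5839, -0.1149, 0.2073]
tool_rot: [[0.288, 0.958, 0.0], [0.958, -0.288, -0.0], [-0.0, 0.0, -1.0]]
ft_force: [0.2, -0.2, 4.5]
grip_width: -0.0001
```

```bash
cat >> h.py <<'E'
O=np.array([.5616,-.0362,0]);TH=np.radians(-5.15)
EX=np.array([np.cos(TH),np.sin(TH),0]);EY=np.array([-EX[1],EX[0],0])
def rect(g,zd,k=4000,r=.036):
    """dial seen from above: image up = stand -x, clockwise = cw from above"""
    c=cam(g);D=O+[0,0,zd]
    W=np.array([D+r*(sx*EY*-1+sy*EX) for sx,sy in((-1,1),(1,1),(1,-1),(-1,-1))]) # up=+x,right=-y
    src=np.float32([proj(c,w) for w in W]);n=int(2*r*k);dst=np.float32([[0,0],[n,0],[n,n],[0,n]])
    return cv2.warpPerspective(g["frame"],cv2.getPerspectiveTransform(src,dst),(n,n),flags=cv2.INTER_CUBIC)[:,:,::-1]
def prof(im,k=4000,r0=.006,r1=.021):
    n=im.shape[0]/2;g=cv2.cvtColor(im,cv2.COLOR_BGR2GRAY).astype(np.float32)
    a=np.arange(0,2*np.pi,.02);rr=np.linspace(r0,r1,30)*k
    A,R=np.meshgrid(a,rr); # needle 0 -> image down (-x); cw from above: from -x to +y(left)
    X=(n-R*np.sin(A)).astype(np.float32);Y=(n+R*np.cos(A)).astype(np.float32)
    return a,cv2.remap(g,X,Y,cv2.INTER_LINEAR).mean(0)
def needle(g,zd):
    im=rect(g,zd);a,p=prof(im);p=np.convolve(np.r_[p[-6:],p,p[:6]],np.ones(13)/13,'valid');i=p.argmin()
    w=np.clip(p.min()+25-p,0,None)*(np.abs((a-a[i]+np.pi)%(2*np.pi)-np.pi)<.4)
    return im,(a[i]+((w*((a-a[i]+np.pi)%(2*np.pi)-np.pi)).sum()/w.sum())),p.min(),np.median(p)
E
python3 -m crank '[0,0,0,0,0,-0.001,0, 0,0,0,0,0,-0.001,0, 0,0,0,0,0,-0.001,0, 0,0,0,0,0,-0.001,0]'
python3 - <<'E'
from h import *
o=[]
for n in("top","scene"):
    g=get_image(n);im,a,m,md=needle(g,.158);print(n,a,m,md);o.append(im);o.append(cv2.resize(g["frame"][180:280,260:360,::-1],(288,288)))
cv2.imwrite("pics/d1.png",np.vstack([np.hstack(o[:2]),np.hstack(o[2:])]))
E
```

```text
time_s: 4.6
position: [0.5839, -0.1149, 0.2034]
tool_rot: [[0.288, 0.958, 0.0], [0.958, -0.288, -0.0], [-0.0, 0.0, -1.0]]
ft_force: [-0.6, 0.8, 6.7]
grip_width: 0.0
top 0.7290628388830359 159.8969468336839 179.04780461237982
scene 0.4813306980871429 101.33795224703279 122.73900780310998
```

View pics/d1.png

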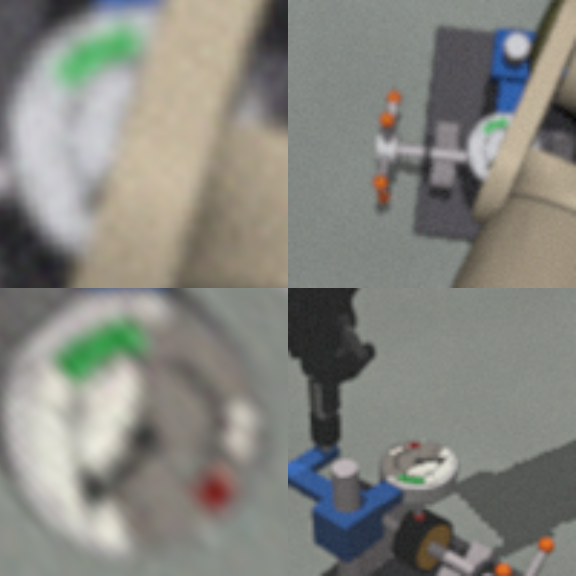

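The scene camera shows the dial with the needle pointing left and down, about 0.77 rad (3 mm pressed), and the plunger bearing on the cell. The arm blocks the top camera. I need about 7.5 mm more.

```bash
python3 -m crank '[0,0,0,0,0,-0.001,0, 0,0,0,0,0,-0.001,0, 0,0,0,0,0,-0.001,0, 0,0,0,0,0,-0.001,0, 0,0,0,0,0,-0.001,0, 0,0,0,0,0,-0.001,0, 0,0,0,0,0,-0.001,0, 0,0,0,0,0,0,0]'
python3 - <<'E'
from h import *
g=get_image("scene");im,a,m,md=needle(g,.1515);print(a,m,md);cv2.imwrite("pics/d2.png",im)
E
```

```text
time_s: 5.5
position: [0.5839, -0.1149, 0.1963]
tool_rot: [[0.288, 0.958, 0.0], [0.958, -0.288, -0.0], [-0.0, 0.0, -1.0]]
ft_force: [-0.1, 0.1, 4.3]
grip_width: -0.0001
5.366145333667224 115.01419771634617 126.44169792762169
```

View pics/d2.png

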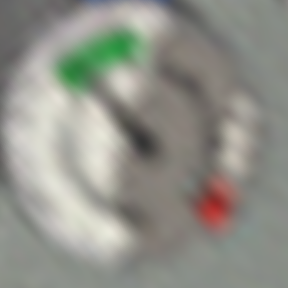

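The needle points up and left at about 2.35 rad, just inside the green. I add 1 mm, hold, then lift and cross to the spokes.

```bash
python3 -m crank '[0,0,0,0,0,-0.001,0, 0,0,0,0,0,-0.0003,0, 0,0,0,0,0,0,0, 0,0,0,0,0,0.003,0, 0,0,0,0,0,0.007,0, 0,0,0,0,0,0.02,0, 0,0,0,0,0,0.02,0, 0,0,0,-0.007,0.03,0,0, 0,0,0,-0.007,0.03,0,0, 0,0,0,-0.007,0.03,0,0, 0,0,0,-0.007,0.03,0,0, 0,0,0,-0.007,0.03,0,0, 0,0,0,-0.007,0.03,0,0, 0,0,0,-0.007,0.013,0,0, 0,0,0,0,0,0,0, 0,0,0,0,0,0,0]'
python3 - <<'E'
from h import *
o=[]
for n in("top","scene"):
    g=get_image(n);im,a,m,md=needle(g,.1505);print(n,a,m,md);o.append(im);o.append(cv2.resize(g["frame"][180:280,260:360,::-1] if n=="top" else g["frame"][220:320,270:370,::-1],(288,288)))
cv2.imwrite("pics/d3.png",np.vstack([np.hstack(o[:2]),np.hstack(o[2:])]))
E
```

```text
time_s: 7.15
position: [0.535, 0.0774, 0.2451]
tool_rot: [[0.288, 0.958, 0.0], [0.958, -0.288, -0.0], [-0.0, 0.0, -1.0]]
ft_force: [-0.5, -0.2, -0.5]
grip_width: 0.0001
top 2.749478490899053 147.49283423790564 198.44169499323917
scene 2.733632297550385 113.52063281719502 200.40426283616284
```

View pics/d3.png

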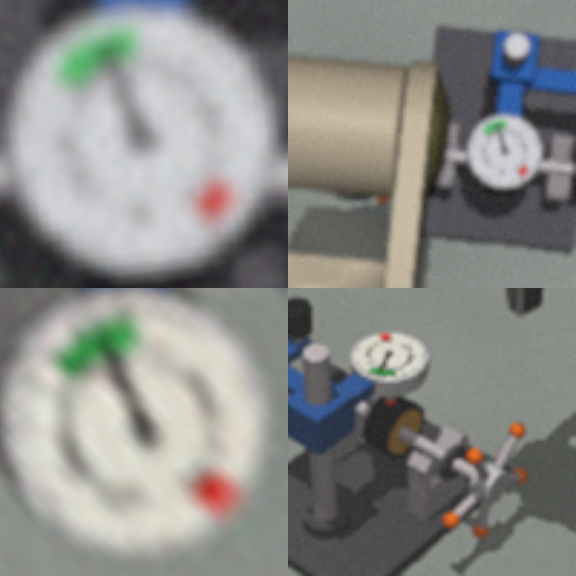

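Both cameras read 2.74 rad, in the green and unobstructed, with the robot clear and the arbor seated. Next I press the upper near-side spoke ball (-47°) down along its arc, in small steps.

```bash
cat > read.py <<'E'
from h import *
import sys
r=[needle(get_image(n),.1505)[1] for n in("top","scene")]
g=get_image("scene");hsv=cv2.cvtColor(g["frame"],cv2.COLOR_RGB2HSV);m=cv2.inRange(hsv,(3,130,80),(18,255,255));m[:, :318]=0;m[:,370:]=0;m[:255]=0;m[330:]=0
k,_,st,ce=cv2.connectedComponentsWithStats(m);c=cam(g);H=O+EY*.110+[0,0,.07]
B=[ce[i] for i in range(1,k) if st[i,4]>5]
A=[]
for b in B: # cast ray on the spoke plane
    o,d=ray(c,b);p=o+d*(((H-o)@EY)/(d@EY))-H;A.append((round(float(np.degrees(np.arctan2(p@EX,p[2]))),1),round(1000*float(np.hypot(p@EX,p[2])),1)))
ok=[a for a,r_ in A if 42<r_<58]
z=np.exp(1j*5*np.radians(ok)).mean();print("needle top,scene",np.round(r,3),"balls",A,"phase mod72",np.degrees(np.angle(z))/5,abs(z),"t",observe()["time_s"])
E
python3 read.py
python3 -m crank '[0,0,0,0,0,-0.045,0, 0,0,0,0,0,-0.045,0, 0,0,0,0,0,-0.02,0, 0,0,0,0,0,-0.005,0, 0,0,0,0,0,-0.003,0, 0,0,0,-0.003,0,-0.0035,0, 0,0,0,-0.0025,0,-0.0035,0, 0,0,0,-0.0022,0,-0.0037,0, 0,0,0,-0.002,0,-0.004,0, 0,0,0,-0.0016,0,-0.004,0]'
python3 read.py
```

```text
needle top,scene [2.751 2.731] balls [(-48.0, 50.2), (24.8, 49.0), (-119.9, 56.1), (97.1, 49.9), (169.1, 52.6)] phase mod72 24.62003859071171 0.9991259065649264 t 7.4
time_s: 8.4
position: [0.5233, 0.0781, 0.1082]
tool_rot: [[0.288, 0.958, 0.0], [0.958, -0.288, -0.0], [-0.0, 0.0, -1.0]]
ft_force: [-0.6, 0.3, 1.5]
grip_width: -0.0001
needle top,scene [2.46  2.418] balls [(-0.1, 48.7), (-77.9, 52.0), (73.3, 49.8), (-142.3, 60.4), (146.8, 51.1)] phase mod72 -0.43621125864557114 0.9592412187453081 t 8.55
```

Turning that way lowers the needle (2.74→2.44 over 24°), so the high spot lies the other way. I go over to the far side and push the 72° ball down.

```bash
python3 -m crank '[0,0,0,0,0,0.01,0, 0,0,0,0,0,0.025,0, 0,0,0,0,0,0.025,0, 0,0,0,0.03,-0.003,0,0, 0,0,0,0.035,-0.003,0,0, 0,0,0,0.034,-0.003,0,0, 0,0,0,0,0,0,0, 0,0,0,0,0,-0.03,0, 0,0,0,0,0,-0.02,0, 0,0,0,0,0,-0.007,0, 0,0,0,0,0,-0.004,0, 0,0,0,0,0,-0.004,0, 0,0,0,0,0,-0.0043,0, 0,0,0,0,0,-0.0043,0, 0,0,0,0,0,-0.0043,0, 0,0,0,0,0,-0.0043,0]'
python3 read.py
```

```text
time_s: 10.15
position: [0.6226, 0.0691, 0.086]
tool_rot: [[0.288, 0.958, 0.001], [0.958, -0.288, -0.0], [0.0, 0.001, -1.0]]
ft_force: [1.2, 0.1, 1.4]
grip_width: -0.0003
needle top,scene [2.723 0.878] balls [(-48.0, 50.2), (-119.9, 56.1), (104.1, 47.9), (169.8, 53.8)] phase mod72 26.45241236487404 0.9588897681755661 t 10.3
```

Phase and needle reproduce the start (25°, 2.72), so it is repeatable. Next push: the ball at 25° along its arc to about 73°.

```bash
python3 -m crank '[0,0,0,0,0,0.02,0, 0,0,0,0,0,0.03,0, 0,0,0,0,0,0.016,0, 0,0,0,-0.027,0.002,0,0, 0,0,0,0,0,0,0, 0,0,0,0,0,-0.009,0, 0,0,0,0,0,-0.004,0, 0,0,0,0,0,-0.003,0, 0,0,0,0.004,0,-0.0024,0, 0,0,0,0.0043,-0.0005,-0.003,0, 0,0,0,0.004,-0.0005,-0.0033,0]'
python3 -m crank '[0,0,0,0.0036,-0.0003,-0.0038,0, 0,0,0,0.0033,-0.0003,-0.0041,0, 0,0,0,0.0027,-0.0003,-0.0045,0, 0,0,0,0.0023,0,-0.0047,0, 0,0,0,0.0018,0,-0.0049,0]'
python3 read.py
```

```text
time_s: 11.4
position: [0.6095, 0.07, 0.128]
tool_rot: [[0.288, 0.958, 0.004], [0.958, -0.288, -0.0], [0.001, 0.003, -1.0]]
ft_force: [1.4, 0.5, 6.5]
grip_width: 0.0
time_s: 11.9
position: [0.6228, 0.069, 0.1055]
tool_rot: [[0.288, 0.958, 0.002], [0.958, -0.288, -0.0], [0.0, 0.002, -1.0]]
ft_force: [2.0, -1.5, 1.9]
grip_width: 0.0003
needle top,scene [3.516 0.873] balls [(-69.8, 50.8), (81.7, 45.2), (149.0, 52.0)] phase mod72 5.621794831596511 0.9638705700285647 t 12.05
```

The needle is now 3.52 at +50°, and the fit puts the high spot roughly 75–80° further on. I continue this ball to about 102°.

```bash
python3 -m crank '[0,0,0,0,0,-0.004,0, 0,0,0,0,0,-0.004,0, 0,0,0,0,0,-0.004,0, 0,0,0,0,0,-0.004,0, 0,0,0,0,0,-0.004,0, 0,0,0,0,0,-0.003,0, 0,0,0,0,0,0.02,0, 0,0,0,0,0,0.03,0, 0,0,0,0,0,0.025,0, 0,0,0,0,0,0,0]'
python3 read.py
```

```text
time_s: 13.05
position: [0.6224, 0.0693, 0.1604]
tool_rot: [[0.288, 0.958, 0.005], [0.958, -0.288, -0.0], [0.001, 0.005, -1.0]]
ft_force: [0.8, -0.4, -0.0]
grip_width: 0.0001
needle top,scene [3.815 0.565] balls [(-44.8, 50.5), (27.8, 49.0), (-116.1, 54.2), (101.5, 50.2), (173.0, 52.8)] phase mod72 28.27980569055062 0.9972999367844111 t 13.2
```

Run:
```python
import numpy as np
from scipy.optimize import least_squares
th=np.radians([-24.8,0,0.5,50,75.7]);n=np.array([2.44,2.74,2.723,3.516,3.815])
f=lambda p:p[0]+.25*(4*np.cos(th+p[1])+np.sqrt(31**2-16*np.sin(th+p[1])**2)-31)-n
for s in(-2.5,-1.5):
    r=least_squares(f,[3,s]);print(r.x[0],np.degrees(r.x[1]),r.fun)
```

```text
3.377544557963972 -130.52547183654096 [ 0.01759895 -0.04960756 -0.02650771 -0.03687057  0.09538689]
2.8766137918100965 -93.8388494566546 [-0.09252937  0.00516804  0.03080661  0.05089155  0.00566318]
```

```bash
python3 -m crank '[0,0,0,-0.026,0.002,-0.004,0, 0,0,0,0,0,-0.012,0, 0,0,0,0,0,-0.006,0, 0,0,0,0.002,0,-0.003,0, 0,0,0,0.004,0,-0.0022,0, 0,0,0,0.0042,-0.0005,-0.0028,0, 0,0,0,0.004,-0.0005,-0.0034,0]'
python3 read.py
```

```text
time_s: 13.9
position: [0.6105, 0.0701, 0.1235]
tool_rot: [[0.288, 0.958, 0.0], [0.958, -0.288, 0.0], [0.0, 0.0, -1.0]]
ft_force: [0.3, 0.1, 3.0]
grip_width: -0.0003
needle top,scene [4.009 1.098] balls [(-94.2, 52.9), (53.4, 44.4), (-165.2, 56.5), (123.2, 50.9)] phase mod72 -20.701835760403387 0.9934274911436803 t 14.05
```

```bash
python3 -m crank '[0,0,0,0.0034,-0.0003,-0.0041,0, 0,0,0,0.0028,-0.0003,-0.0044,0, 0,0,0,0.0015,0,-0.0024,0]'
python3 read.py
python3 -m crank '[0,0,0,0.002,0,-0.0046,0, 0,0,0,0.0015,0,-0.0048,0, 0,0,0,0.0005,0,-0.0024,0]'
python3 read.py
```

```text
time_s: 14.35
position: [0.6179, 0.0696, 0.1128]
tool_rot: [[0.288, 0.958, 0.001], [0.958, -0.288, 0.0], [0.0, 0.001, -1.0]]
ft_force: [0.6, -0.4, 0.9]
grip_width: 0.0003
needle top,scene [4.03 4.14] balls [(-80.9, 52.2), (70.5, 44.4), (-152.6, 57.3), (139.1, 51.7)] phase mod72 -5.990510154869787 0.9654486900746145 t 14.5
time_s: 14.8
position: [0.6217, 0.0696, 0.1009]
tool_rot: [[0.288, 0.958, 0.0], [0.958, -0.288, 0.0], [0.0, 0.0, -1.0]]
ft_force: [1.6, -1.0, 2.2]
grip_width: 0.0001
needle top,scene [4.008 4.1  ] balls [(-65.3, 50.9), (-137.6, 58.2), (87.3, 45.8), (153.4, 52.5)] phase mod72 10.441079027413807 0.9514993218841217 t 14.95
```

```bash
python3 -m crank '[0,0,0,0,0,-0.0045,0, 0,0,0,0,0,-0.0045,0, 0,0,0,0,0,-0.0045,0, 0,0,0,0,0,-0.0045,0, 0,0,0,0,0,-0.002,0, 0,0,0,0,0,0.025,0, 0,0,0,0,0,0.04,0, 0,0,0,0.0,0.03,0.01,0, 0,0,0,0,0.04,0,0, 0,0,0,0,0.04,0,0, 0,0,0,0,0,0,0]'
python3 read.py
python3 - <<'E'
from h import *
o=[needle(get_image(n),.1505)[0] for n in("top","scene")];g=get_image("scene");o.append(cv2.resize(g["frame"][220:320,270:370,::-1],(288,288)));cv2.imwrite("pics/d4.png",np.hstack(o)[:, :800])
E
```

```text
time_s: 16.05
position: [0.6203, 0.184, 0.1558]
tool_rot: [[0.283, 0.959, -0.001], [0.959, -0.283, 0.001], [0.001, -0.001, -1.0]]
ft_force: [-0.1, -0.8, -0.3]
grip_width: -0.0004
needle top,scene [3.764 3.899] balls [(-43.1, 49.8), (28.9, 49.1), (-115.8, 56.0), (102.0, 49.8), (174.3, 53.5)] phase mod72 29.259937479558307 0.9977075671756884 t 16.2
```

View pics/d4.png

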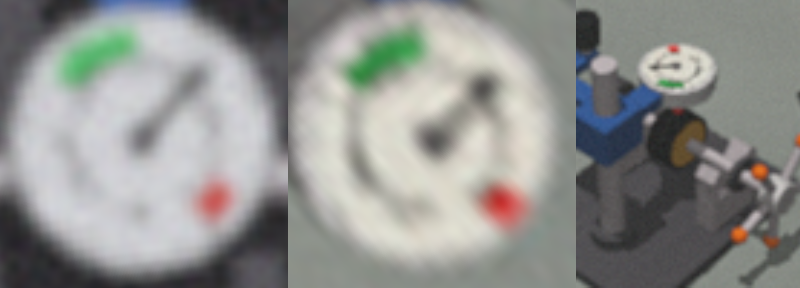

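Clean readings: 3.815 at turn 75.7° and 3.764 at 148.6°, so the peak is at about 110° (around 4.03 rad). It is 39° back, so I push the near-side ball from -43° to about -82°.

```bash
python3 -m crank '[0,0,0,-0.042,-0.02,0.004,0, 0,0,0,-0.043,-0.04,0,0, 0,0,0,0,-0.046,-0.004,0, 0,0,0,0,0,0,0, 0,0,0,0,0,-0.02,0, 0,0,0,0,0,-0.006,0, 0,0,0,0,0,-0.002,0, 0,0,0,-0.0036,0,-0.0038,0, 0,0,0,-0.0033,0,-0.0041,0, 0,0,0,-0.0027,0,-0.0045,0, 0,0,0,-0.0023,0,-0.0047,0, 0,0,0,-0.0018,0,-0.0049,0, 0,0,0,-0.0013,0,-0.0051,0, 0,0,0,0,0,0,0]'
python3 read.py
```

```text
time_s: 17.75
position: [0.5276, 0.0796, 0.1006]
tool_rot: [[0.288, 0.958, -0.001], [0.958, -0.288, -0.0], [-0.0, -0.001, -1.0]]
ft_force: [0.2, -0.0, 0.5]
grip_width: 0.0
needle top,scene [4.032 4.158] balls [(-9.0, 48.8), (-89.2, 56.0), (64.7, 49.6), (-150.0, 58.9), (138.4, 50.7)] phase mod72 -9.667826268687403 0.9265806343401143 t 17.9
```

```bash
python3 -m crank '[0,0,0,0,0,0.01,0, 0,0,0,0,0,0.03,0, 0,0,0,0,0,0.04,0, 0,0,0,-0.02,0.04,0.02,0, 0,0,0,-0.02,0.045,0,0, 0,0,0,-0.02,0.045,0,0, 0,0,0,0,0,0,0, 0,0,0,0,0,0,0]'
python3 read.py
python3 - <<'E'
from h import *
from scipy.optimize import least_squares
th=np.radians([-24.8,0,75.7,98.3,113,127,148.6,111]);n=np.array([2.46,2.75,3.815,4.009,4.03,4.008,3.764,4.03])
f=lambda p:p[0]+.25*(4*np.cos(th+p[1])+np.sqrt(31**2-16*np.sin(th+p[1])**2)-31)-n
r=least_squares(f,[3,-2]);print(r.x[0],np.degrees(r.x[1]),np.round(r.fun,3))
o=[needle(get_image(n),.1505)[0] for n in("top","scene")];g=get_image("scene");o.append(cv2.resize(g["frame"][220:320,270:370,::-1],(288,288)));cv2.imwrite("pics/d5.png",np.hstack(o)[:, :800])
E
```

```text
time_s: 18.7
position: [0.4677, 0.2102, 0.202]
tool_rot: [[0.286, 0.958, 0.001], [0.958, -0.286, -0.0], [0.0, 0.001, -1.0]]
ft_force: [-0.3, -1.1, -0.3]
grip_width: 0.0002
needle top,scene [4.032 4.157] balls [(-9.0, 48.8), (-80.2, 52.2), (65.3, 49.2), (138.4, 50.7)] phase mod72 -7.375333810145162 0.9934161159460013 t 18.85
3.052804090671891 -105.14346010719903 [-0.087 -0.019  0.093  0.036  0.012 -0.036 -0.016  0.017]
```

View pics/d5.png

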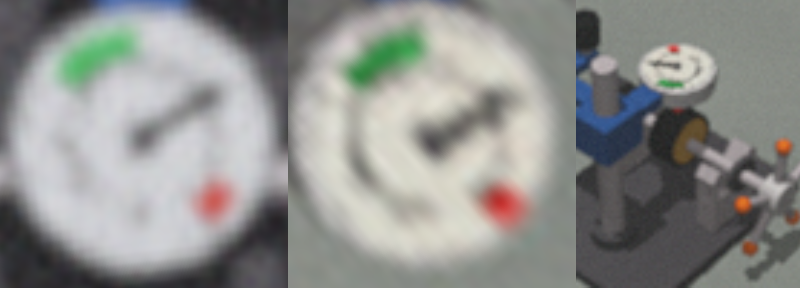

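The needle stands at the peak (4.03 from the top camera, 4.16 from the scene camera), well short of the red. The arbor is seated and the robot is clear, so I hand in.

```bash
python3 -c "
from rig import *
print(close_job())"
```

```text
the job is handed in; nothing more can be done
None
```

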